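Back off the sanding drum's knurled ring

ROBOT

A 6-joint arm with a two-finger parallel gripper is mounted at the origin on the work surface. World frame = base frame: x ahead of the robot, y to its left, z up, the work surface at z = 0. Lengths are in m, angles in rad, forces in N, time in s.
With the tool pointing down it reaches from about 0.375 to 0.9 m from the base axis. Payload 3.1 kg.
Tool frame: the origin (TCP) lies at the very end of the fingers, on their centre line; the grasp point (between the pads) lies 19 mm behind it; z points along the fingers, x is the direction in which the jaws open and shut, and the axes are right-handed (so a half turn about z gives the same grasp; the last joint's range is limited). The gripper opens to 85 mm and grips with 20 to 120 N. Pads are 22 mm wide; open, the fingers measure 114 mm over their backs; the gripper's body (76 mm by 85 mm) begins 54 mm behind the grasp point. The pads swing forward as they close: fully open they stand 13 mm farther back than shut.
Start: joints at [0.959, 0.527, 1.433, -0, 1.181, -0.178], TCP at [0.263, 0.567, 0.231] pointing down, gripper open.
Joint ranges: [-3.08, 3.08], [-0.75, 2.2], [0.22, 2.44], [-1.43, 4.57], [0, 2.65], [-2.85, 2.85]. Speed limits (rad/s): [2.79, 2.79, 3.14, 3.14, 3.14, 3.14].

INTERFACE

Orientations are given as a unit quaternion [x, y, z, w].
In Python, from workcell import bot, kinematics, status, vision gives the robot as it stands. The module is installed in compiled form; this text tells all that it offers. Calls block until the motion is done:
- bot.movep(position, orientation): joint-space move of the TCP to a pose.
- bot.move_l(position, rot=None, rate=0.15, threshold=None): straight line of the TCP; rot=None keeps the orientation; rate is the mean speed in m/s. With threshold (N) it stops when the force on the tool has changed by that much, and returns True; else False.
- bot.movej(angles): joint-space move.
- bot.gripper_to(opening, newtons=None): finger opening in m; newtons is the grip in N (None keeps the last); returns when the fingers have stopped.
- bot.hold(seconds).
- kinematics.inverse_kinematics(position, orientation): joint angles nearest the present ones, or None.
- status.get_obs(): the state.
- vision.capture(name): name is "scene" or "top"; returns (picture, depth): 420x560x3 uint8, red, green, blue; 420x560 float32, m along the optical axis (not along the pixel's ray), 0 where there is no reading.
- vision.camera_info(name): a dict with "K" (3x3 intrinsics, pixels), "position" and "orientation" of the camera in the world. Camera axes: x right, y down, z forward; pixel columns grow to the right and rows downward; lengths in m; the calibration is good to about 2 mm. A picture is of the moment at which its call begins. camera_info takes no time and is no camera call.
A pose or a line that the arm cannot do raises bot.Unreachable and nothing moves.
- bot.finish_job(): hands the job in, once; it reports no verdict.
The state is a dict: "time_s": time; "qpos": joint angles; "qvel": joint speeds; "effort": joint torques, N m; "position": TCP position; "orientation": TCP orientation; "ft_force": force on the tool from outside, world axes, zero at the start; "ft_torque": the same for the moment, N m; "grip_width": finger opening in m.
Only numpy, scipy, OpenCV 4.12 (cv2) and the standard library are available. Lean on these libraries where they do the work, as an engineer would, in place of code of your own. Each camera call takes 0.05 s, during which the arm holds its last target.

TASK

The sleeve on the coarse (orange) sanding head is due for changing: first push that head's spindle-lock lever all the way over to the rear with a fingertip, then, leaving it locked, roll the knurled ring on top of the drum loose (counterclockwise from above) by running a fingertip along its rim. The ring has already been slackened a little past its red line; keep turning until its white line comes round to the red line for the second time, two full turns from tight, and leave it there, the two lines in line. Touch only, do not grip or lift anything, and leave the fine (blue) head and the other things on the bench as they are.

Things in the scene. Friction and masses are not known exactly. Their poses are not given: they have to be found in the camera images.
- coarse: coarse-grit sanding head (orange sleeve, orange disc at its foot): fixed grey base 190 (x) x 260 (y) x 30 mm high; origin under its centre, x to its rear, y to its left. Upright drum 76 mm across, 46-122 mm up, at x 0, y +60 mm, knurled ring on top; lock lever at x 0, y -85 mm. Red lines on the base and on the fixed cap over the ring point from the drum's axis to the front (-x).
- coarse_centre (a point): centre of the coarse head's knurled ring, on its upright axis, half-way up (134 mm). Ring: aluminium with a black top, 94 mm across over 20 coarse upright ribs (8 mm wide, 4 mm proud), 20 mm high, its top 144 mm above the bench. A fixed steel cap, 40 mm across, stands 6 mm above its top. The ring overhangs the drum by 9 mm; clear space all round.
- coarse_mark (a point): outer end of the white line on top of the coarse head's ring, 43 mm from the ring's axis, 144 mm above the bench; it turns with the ring
- coarse_ring (a joint): turn of the coarse head's knurled ring, rad, over several turns (0 to 18.8): 0 = tight, white line over the red lines; grows as it loosens, counterclockwise from above, 6.28 a turn. Starts between 0.4 and 2.2. Steady drag of 0.08 N m (about 2 N at the rim); stays where it is left and does not rise.
- fine: fine-grit sanding head (blue sleeve, blue disc at its foot): fixed grey base 190 (x) x 260 (y) x 30 mm high; origin under its centre, x to its rear, y to its left. Upright drum 76 mm across, 46-122 mm up, at x 0, y +60 mm, knurled ring on top; lock lever at x 0, y -85 mm. Red lines on the base and on the fixed cap over the ring point from the drum's axis to the front (-x).
- fine_centre (a point): centre of the fine head's knurled ring, on its upright axis, half-way up (134 mm). Ring: aluminium with a black top, 94 mm across over 20 coarse upright ribs (8 mm wide, 4 mm proud), 20 mm high, its top 144 mm above the bench. A fixed steel cap, 40 mm across, stands 6 mm above its top. The ring overhangs the drum by 9 mm; clear space all round.
- fine_mark (a point): outer end of the white line on top of the fine head's ring, 43 mm from the ring's axis, 144 mm above the bench; it turns with the ring
- fine_ring (a joint): turn of the fine head's knurled ring, rad, over several turns (0 to 18.8): 0 = tight, white line over the red lines; grows as it loosens, counterclockwise from above, 6.28 a turn. Starts between 0.4 and 2.2. Steady drag of 0.08 N m (about 2 N at the rim); stays where it is left and does not rise.
- tin: flat red polish tin, 68 mm across, 28 mm high, standing between the two heads; origin at its underside; a bystander, leave alone
- gluejar: amber glue jar, 64 mm across, 90 mm high; origin at its underside; a bystander, leave alone
- brush: hand brush lying on the bench along its own x, handle to -x; a bystander, leave alone
- hammer: small hammer lying on the bench along its own x, handle to -x; a bystander, leave alone
- sleeve: spare orange sanding sleeve standing on end, 80 mm across, 76 mm high, open tube; origin at its underside; a bystander, leave alone
- shoe: brown leather shoe, 268 mm long, 76 mm wide, 119 mm high; origin at its underside; a bystander, leave alone
- polish: black bottle, 56 mm across, 130 mm high; origin at its underside; a bystander, leave alone
- coarse_lock (a joint): spindle-lock lever of the coarse head, rad: near 0 = free, leaning to the head's front (-x) by 0.5 rad from upright; 1.0 = locked, against its stop, leaning 0.5 rad to the head's rear (+x). It swings in the head's x-z plane, needs only a light push and stays where it is left.
- coarse_lock_tip (a point): centre of the yellow ball (26 mm across) at the end of the coarse head's lock lever, a 10 mm steel rod; its pivot lies 80 mm away, 52 mm above the bench at x 0, y -85 mm of the head. The ball stands 122 mm above the bench at either end of its swing, 132 mm when upright, and travels 77 mm.
- fine_lock (a joint): spindle-lock lever of the fine head, rad: near 0 = free, leaning to the head's front (-x) by 0.5 rad from upright; 1.0 = locked, against its stop, leaning 0.5 rad to the head's rear (+x). It swings in the head's x-z plane, needs only a light push and stays where it is left.
- fine_lock_tip (a point): centre of the yellow ball (26 mm across) at the end of the fine head's lock lever, a 10 mm steel rod; its pivot lies 80 mm away, 52 mm above the bench at x 0, y -85 mm of the head. The ball stands 122 mm above the bench at either end of its swing, 132 mm when upright, and travels 77 mm.

How it is judged:
By the outcome, as a careful person would: the job done as asked, in the order asked, and still so for the second after the job is handed in, with the robot touching nothing.
It also fails if it takes over 61 s, if anything falls off the work surface, if the arm or the gripper's body presses on something with over 40 N, if the wrist force passes 120 N, or if a joint passes its speed limit or range.

## Working session

There is one attempt and no reset: what is moved stays moved. The work goes in short steps, each a Python script; the robot and the scene stay as the last script left them, time stands still between calls to the robot, and variables do not carry over. Pictures are saved under pics/ and viewed, and the job is handed in when it is done.

```bash
mkdir -p pics; python3 - <<'E'
from workcell import bot, kinematics, status, vision
import cv2, numpy as np
for n in ("scene","top"):
    p,d=vision.capture(n); cv2.imwrite(f"pics/{n}0.png",p[:,:,::-1]); np.savez(f"pics/{n}0.npz",p=p,d=d)
    print(n,vision.camera_info(n))
o=status.get_obs(); print(o)
E
```

```text
scene {'K': array([[527.6876839 ,   0.        , 280.73649059],
       [  0.        , 527.6876839 , 205.09459379],
       [  0.        ,   0.        ,   1.        ]]), 'position': array([1.37517943, 0.87611467, 1.10348098]), 'orientation': array([ 0.34393238,  0.83842599, -0.39508845, -0.15052407])}
top {'K': array([[428.667906  ,   0.        , 274.95592566],
       [  0.        , 428.667906  , 208.83531694],
       [  0.        ,   0.        ,   1.        ]]), 'position': array([0.45168365, 0.01310313, 1.60614973]), 'orientation': array([ 0.71496535, -0.69866552,  0.01750593, -0.01961073])}
{'time_s': 0.1, 'qpos': array([ 9.58517005e-01,  5.28359653e-01,  1.43375711e+00,  2.93234806e-05,
        1.18138448e+00, -1.78510299e-01]), 'qvel': array([-0.00107352, -0.00261294, -0.00333937,  0.00075368,  0.00073455,
       -0.00029365]), 'effort': array([ 7.30893498e-05, -4.43298590e+01, -1.78587288e+01, -1.75122377e-04,
        3.88794710e-03,  1.30639452e-05]), 'position': array([0.26228921, 0.56660945, 0.23044521]), 'orientation': array([ 8.42704746e-01,  5.38375148e-01, -8.87792548e-04,  3.50275417e-04]), 'ft_force': array([-0.53782741,  0.13271048,  0.19652002]), 'ft_torque': array([-0.0200364 , -0.00033742, -0.00750426]), 'grip_width': 0.08521077134801075}
```

View pics/scene0.png

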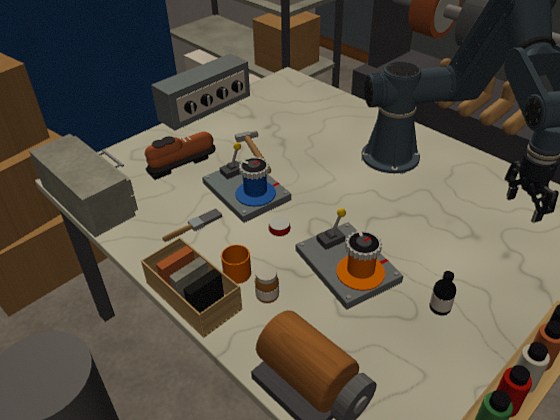

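View pics/top0.png

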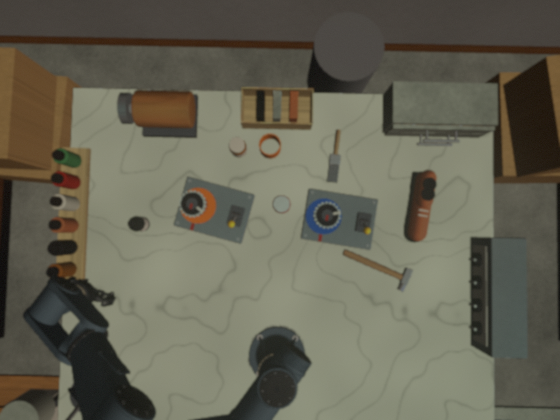

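```bash
cat > h.py <<'E'
import numpy as np, cv2
from scipy.spatial.transform import Rotation as R
from workcell import bot, kinematics, status, vision
C={n:vision.camera_info(n) for n in("scene","top")}
def proj(n,X):
    c=C[n]; Rm=R.from_quat(c["orientation"]).as_matrix()
    q=(np.atleast_2d(X)-c["position"])@Rm; q=q@c["K"].T; return q[:,:2]/q[:,2:]
def ray(n,uv,z):
    c=C[n]; Rm=R.from_quat(c["orientation"]).as_matrix()
    uv=np.atleast_2d(uv).astype(float); d=np.c_[uv,np.ones(len(uv))]@np.linalg.inv(c["K"]).T@Rm.T
    return c["position"]+d*((z-c["position"][2])/d[:,2:])
def crop(n,p,x0,y0,x1,y1,k,f):
    cv2.imwrite(f,cv2.resize(p[y0:y1,x0:x1,::-1],None,fx=k,fy=k,interpolation=cv2.INTER_CUBIC))
E
python3 - <<'E'
from h import *
t=np.load("pics/top0.npz");s=np.load("pics/scene0.npz")
crop("top",t["p"],165,165,265,255,8,"pics/tc.png")
crop("scene",s["p"],290,200,410,310,6,"pics/sc.png")
print(ray("top",[[180,178],[253,190],[246,242],[175,230]],0.03))
E
```

```text
[[0.64052085 0.37243723 0.03      ]
 [0.60217688 0.10138007 0.03      ]
 [0.41023056 0.12210944 0.03      ]
 [0.44814254 0.38413958 0.03      ]]
```

View pics/tc.png

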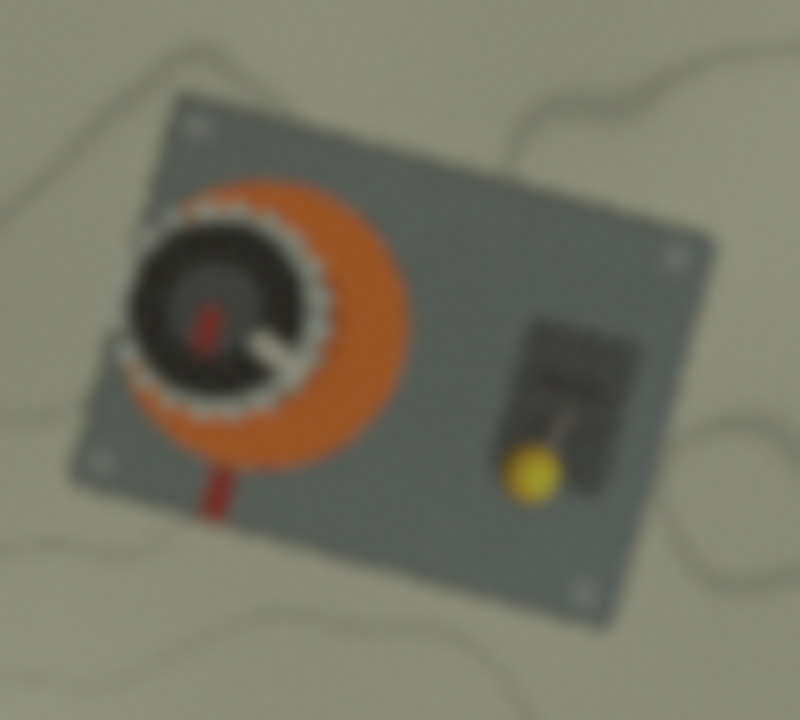

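View pics/sc.png

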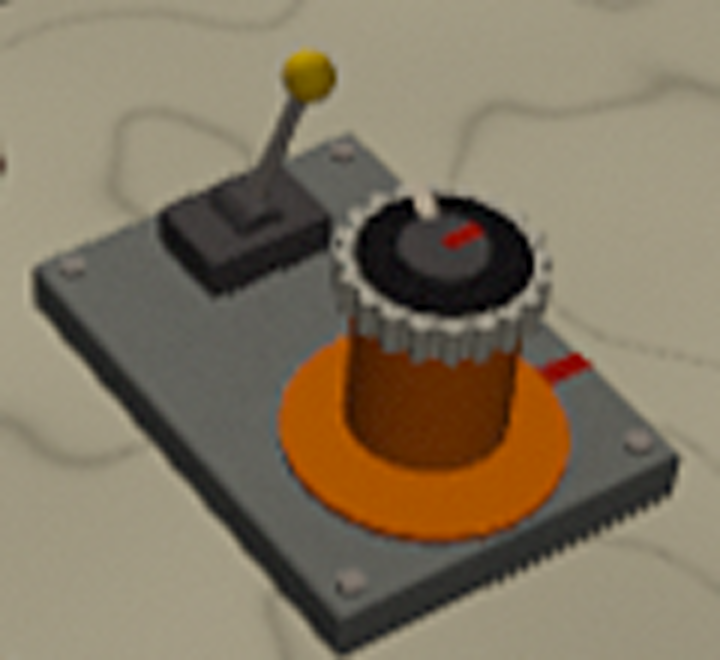

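```bash
cat > fit.py <<'E'
from h import *
from scipy.optimize import least_squares
f=lambda a,k,x0,y0:(np.array(a)+.5)/k-.5+[x0,y0]
L=np.array([[95,130,30],[95,-130,30],[-95,-130,30],[-95,130,30],[0,60,144],[-38.2,-85,122.2]])/1e3
tu=f([[180,92],[716,238],[608,630],[70,485],[223,310],[533,474]],8,165,165)
su=f([[342,628],[37,272],[350,135],[678,460],[444,254],[309,75]],6,290,200)
def W(p,L=L): c,s=np.cos(p[2]),np.sin(p[2]); return np.c_[p[0]+c*L[:,0]-s*L[:,1],p[1]+s*L[:,0]+c*L[:,1],L[:,2]]
def res(p,which="both"):
    w=W(p);r=[]
    if which!="scene": r.append(proj("top",w)-tu)
    if which!="top": r.append(proj("scene",w)-su)
    return np.vstack(r).ravel()
for w in("top","scene","both"):
    o=least_squares(res,[.525,.245,-.2],args=(w,)); print(w,o.x,np.round(o.fun.reshape(-1,2),1).tolist())
p=o.x; np.save("pose.npy",p)
print(W(p))
c=W(p,np.array([[0,.06,.144]]))[0]
for n,uv in(("top",f([[282,372]],8,165,165)),("scene",f([[425,200]],6,290,200))):
    m=ray(n,uv,.144)[0]; v=m-c; print(n,m,np.hypot(*v[:2]),"ring", (np.arctan2(v[1],v[0])-p[2]-np.pi)%(2*np.pi))
E
python3 fit.py
```

```text
top [ 0.52731758  0.24351745 -0.23686555] [[-0.3, -0.5], [0.6, -0.8], [0.7, 0.2], [-0.3, 0.0], [-0.3, -0.2], [-0.4, 1.1]]
scene [ 0.53364293  0.24534329 -0.24295697] [[-0.1, -0.0], [-1.7, -0.9], [-0.4, -0.8], [1.1, -0.5], [-0.3, 0.9], [1.3, 0.9]]
both [ 0.53045501  0.24405065 -0.24087141] [[-0.2, -1.5], [0.6, -1.4], [0.4, -0.6], [-0.5, -1.0], [-0.4, -1.1], [-0.6, 0.3], [0.4, -1.0], [-1.2, -1.6], [-0.2, -1.5], [1.5, -1.4], [0.1, 0.1], [1.7, 0.2]]
[[0.65372377 0.34763546 0.03      ]
 [0.59170104 0.09514154 0.03      ]
 [0.40718625 0.14046584 0.03      ]
 [0.46920898 0.39295977 0.03      ]
 [0.54476794 0.30231848 0.144     ]
 [0.47308116 0.17061713 0.1222    ]]
top [0.51493773 0.27480141 0.144     ] 0.04058363044399121 ring 0.9859557702546695
scene [0.52389735 0.27434155 0.144     ] 0.034904012857466776 ring 1.1707360226759018
```

```bash
cat >> h.py <<'E'
def HW(x,y,z,p=None):
    p=np.load("pose.npy") if p is None else p
    c,s=np.cos(p[2]),np.sin(p[2]); return np.array([p[0]+c*x-s*y,p[1]+s*x+c*y,z])
def Q(a): return np.array([np.cos(a/2),np.sin(a/2),0,0])
def st(m=""):
    o=status.get_obs(); print(m,"t%.2f"%o["time_s"],np.round(o["position"],4),"F",np.round(o["ft_force"],1),"q6 %.2f"%o["qpos"][5],flush=True); return o
def snap(tag,box=(165,165,265,255),sbox=(290,200,410,310),which=("top","scene")):
    for n,b,k in(("top",box,8),("scene",sbox,6)):
        if n in which:
            p,d=vision.capture(n); crop(n,p,*b,k,f"pics/{tag}_{n}.png")
E
python3 - <<'E'
from h import *
p=np.load("pose.npy"); q=Q(p[2])
bot.gripper_to(0.0,20); st("closed")
bot.movep(HW(-.09,-.085,.20),q); st("above")
bot.move_l(HW(-.09,-.085,.112),rate=.15); st("down")
r=bot.move_l(HW(-.02,-.085,.112),rate=.08,threshold=12); st(r)
if not r:
    r=bot.move_l(HW(.017,-.085,.112),rate=.05,threshold=12); st(r)
snap("lev")
E
```

```text
closed t0.87 [0.2627 0.5671 0.2313] F [-0.4 -0.6  0. ] q6 -0.18
above t2.41 [0.423  0.1837 0.2002] F [ 0.1 -0.5  0.3] q6 0.41
down t3.14 [0.4232 0.1835 0.1123] F [ 0.6 -0.4 -0.1] q6 0.41
False t4.17 [0.4903 0.1663 0.1119] F [-0.1  1.2 -0. ] q6 0.35
True t4.80 [0.5189 0.1589 0.1112] F [-0.9  0.8 -0.6] q6 0.33
```

View pics/lev_scene.png

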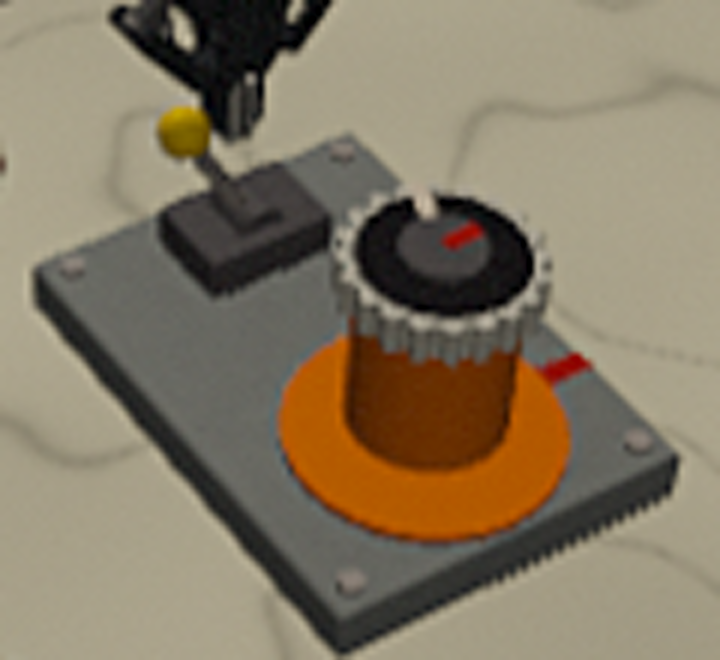

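View pics/lev_top.png

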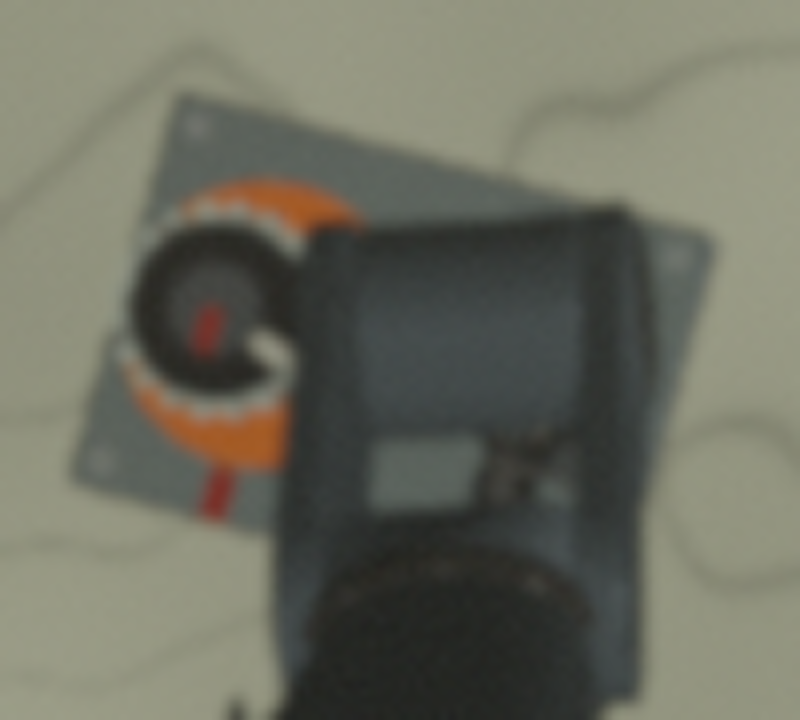

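```bash
python3 - <<'E'
from h import *
pr=lambda x,z:(proj("scene",HW(x,-.085,z))[0]-[290,200]+.5)*6-.5
for a in(-.5,.3,.4,.45,.5): print(a,pr(.08*np.sin(a),.052+.08*np.cos(a)))
r=bot.move_l(HW(.024,-.085,.112),rate=.03,threshold=20); o=st(r)
d=o["position"]-np.load("pose.npy").tolist()[0:0] if 0 else None
snap("lev2",which=("scene",))
bot.hold(.1); st()
E
```

```text
-0.5 [319.27940894  76.06676309]
0.3 [210.68674698 111.58039267]
0.4 [197.01765935 121.6166579 ]
0.45 [190.3594252 127.0038459]
0.5 [183.8438309  132.61740262]
True t5.30 [0.5185 0.1584 0.1103] F [-1.2  0.7  1.3] q6 0.33
 t5.45 [0.5184 0.1584 0.1101] F [-0.6 -0.4  1.1] q6 0.33
```

View pics/lev2_scene.png

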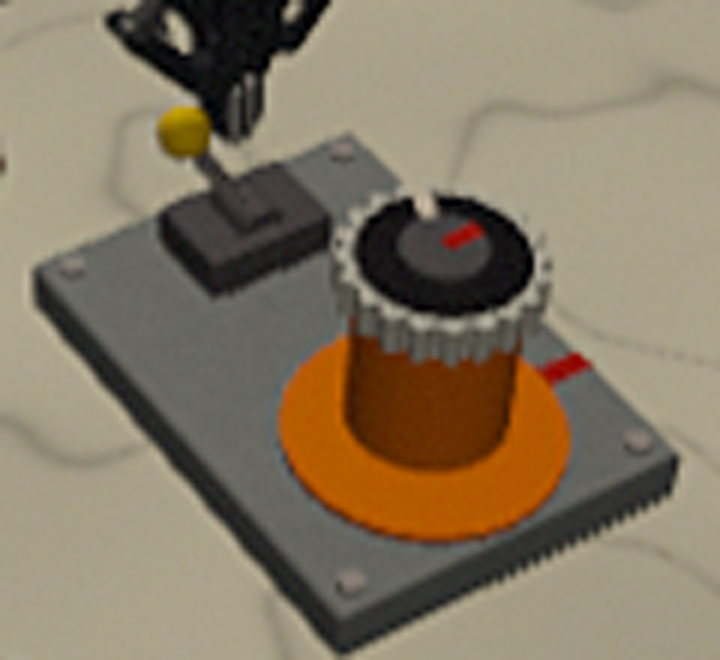

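```bash
cat >> h.py <<'E'
import json,os
CEN=HW(0,.06,0)[:2]
AL=np.pi/4; Z=.131
def P(phi,r,z=Z): return np.array([CEN[0]+r*np.cos(phi),CEN[1]+r*np.sin(phi),z])
def qa(phi): return Q(phi+np.pi+AL)
def enter(phi):
    bot.move_l(status.get_obs()["position"]*[1,1,0]+[0,0,.2],rate=.2)
    bot.movep(P(phi,.085,.2),qa(phi)); bot.move_l(P(phi,.085),rate=.15)
    st("at start")
    bot.hold(.1); r=bot.move_l(P(phi,.05),rate=.04,threshold=5); o=st("touch %s"%r)
    return np.hypot(*(o["position"][:2]-CEN))
def sweep(phi,dphi,r,step=np.radians(10),want=5.,rate=.08,log=True,k=.0002):
    n=int(np.ceil(abs(dphi)/step-1e-9)); h=dphi/n
    for i in range(n):
        phi+=h
        try: hit=bot.move_l(P(phi,r),rot=qa(phi),rate=rate,threshold=30)
        except bot.Unreachable as e: print("unreach",phi,e); return phi-h,r
        o=status.get_obs(); e=np.array([np.cos(phi),np.sin(phi)]); F=o["ft_force"][:2]
        fr=F@e; ft=F@[-e[1],e[0]]
        d=o["position"][:2]-CEN
        if log: print("phi %.2f act %.3f r %.4f act %.4f Fr %.1f Ft %.1f Fz %.1f q6 %.2f t %.2f %s"%(phi,np.arctan2(d[1],d[0])%(2*np.pi),r,np.hypot(*d),fr,ft,o["ft_force"][2],o["qpos"][5],o["time_s"],hit),flush=True)
        r+=np.clip(k*(fr-want),-.001,.001)
        if hit: break
    return phi,r
def leave(phi,r):
    o=status.get_obs()["position"]; d=o[:2]-CEN; u=d/np.hypot(*d)
    bot.move_l(np.r_[o[:2]+.03*u,o[2]],rate=.12)
E
python3 - <<'E'
from h import *
bot.move_l(HW(-.02,-.085,.112),rate=.12)
r=enter(.35); print(r)
phi,r=sweep(.35,np.radians(40),r)
snap("s1")
print(phi,r)
E
```

```text
at start t8.78 [0.6251 0.3315 0.1314] F [-0.4  0.1 -0. ] q6 2.34
touch True t9.59 [0.5975 0.322  0.1311] F [ 1.1  1.6 -0.1] q6 2.34
0.056312418399894294
phi 0.52 act 0.525 r 0.0563 act 0.0565 Fr 2.1 Ft 0.2 Fz 1.1 q6 2.18 t 9.92 False
phi 0.70 act 0.698 r 0.0557 act 0.0566 Fr 3.8 Ft 0.7 Fz -0.1 q6 2.02 t 10.24 False
phi 0.87 act 0.872 r 0.0555 act 0.0567 Fr 5.2 Ft 0.8 Fz -1.1 q6 1.86 t 10.57 False
phi 1.05 act 1.049 r 0.0556 act 0.0570 Fr 6.0 Ft -0.7 Fz -0.0 q6 1.70 t 10.89 False
1.0481317007977318 0.055763519481912674
```

View pics/s1_scene.png

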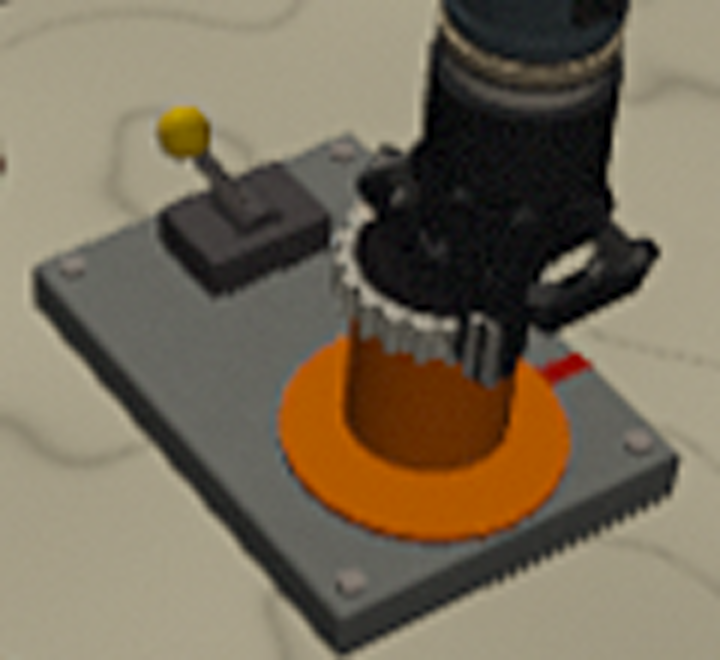

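View pics/s1_top.png

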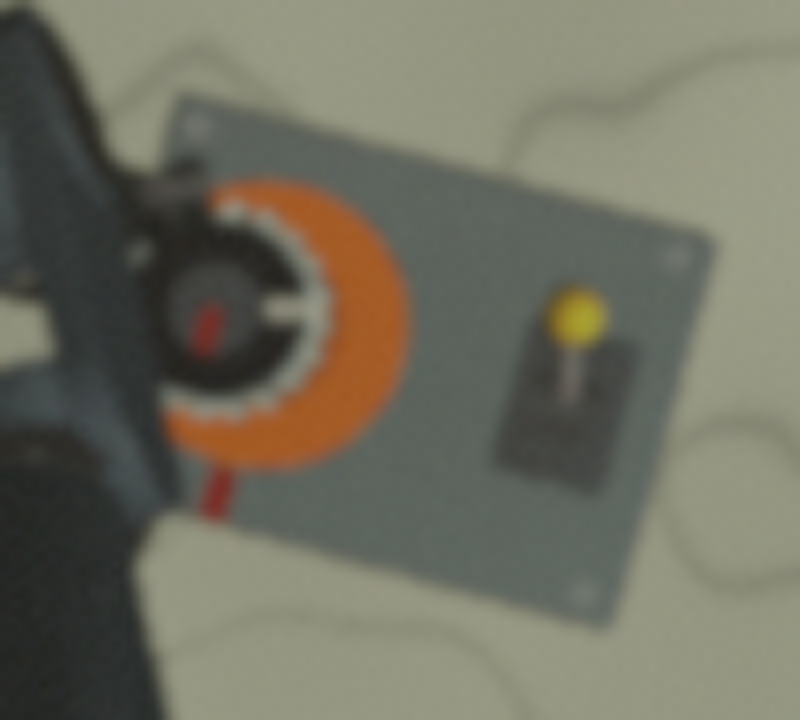

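```bash
python3 - <<'E'
from h import *
phi,r=sweep(1.0481,4.3,.0555,step=np.radians(15),rate=.1,k=.00025)
print(phi,r)
snap("s2")
E
```

```text
phi 1.30 act 1.308 r 0.0555 act 0.0575 Fr 7.6 Ft -0.5 Fz -0.4 q6 1.46 t 11.39 False
phi 1.55 act 1.571 r 0.0561 act 0.0581 Fr 7.4 Ft -0.3 Fz -0.6 q6 1.22 t 11.79 False
phi 1.81 act 1.834 r 0.0567 act 0.0586 Fr 5.3 Ft 0.2 Fz 1.4 q6 0.97 t 12.19 False
phi 2.06 act 2.097 r 0.0568 act 0.0592 Fr 6.8 Ft 0.4 Fz 2.2 q6 0.72 t 12.59 False
phi 2.31 act 2.352 r 0.0573 act 0.0597 Fr 7.2 Ft 0.7 Fz 3.4 q6 0.46 t 12.99 False
phi 2.57 act 2.600 r 0.0578 act 0.0601 Fr 5.7 Ft 1.6 Fz 2.2 q6 0.20 t 13.39 False
phi 2.82 act 2.847 r 0.0580 act 0.0604 Fr 5.3 Ft 0.2 Fz 3.6 q6 -0.07 t 13.79 False
phi 3.07 act 3.094 r 0.0581 act 0.0605 Fr 5.3 Ft 0.5 Fz 3.5 q6 -0.34 t 14.19 False
phi 3.32 act 3.342 r 0.0582 act 0.0604 Fr 5.8 Ft 0.5 Fz 4.3 q6 -0.62 t 14.59 False
phi 3.58 act 3.590 r 0.0584 act 0.0602 Fr 5.6 Ft 2.5 Fz 2.6 q6 -0.90 t 14.99 False
phi 3.83 act 3.841 r 0.0585 act 0.0599 Fr 5.7 Ft 2.0 Fz 1.7 q6 -1.17 t 15.39 False
phi 4.08 act 4.096 r 0.0587 act 0.0595 Fr 6.2 Ft 1.2 Fz 0.4 q6 -1.45 t 15.79 False
phi 4.34 act 4.353 r 0.0590 act 0.0589 Fr 3.7 Ft 2.1 Fz -1.9 q6 -1.72 t 16.19 False
phi 4.59 act 4.603 r 0.0587 act 0.0584 Fr 1.7 Ft 1.5 Fz -1.7 q6 -1.99 t 16.59 False
phi 4.84 act 4.854 r 0.0579 act 0.0578 Fr 2.5 Ft 2.1 Fz -1.8 q6 -2.25 t 16.99 False
phi 5.10 act 5.107 r 0.0572 act 0.0573 Fr 3.7 Ft 1.0 Fz -1.1 q6 -2.50 t 17.39 False
phi 5.35 act 5.356 r 0.0569 act 0.0569 Fr 3.5 Ft 0.7 Fz 0.2 q6 -2.75 t 17.79 False
5.3481 0.05654304413042842
```

View pics/s2_top.png

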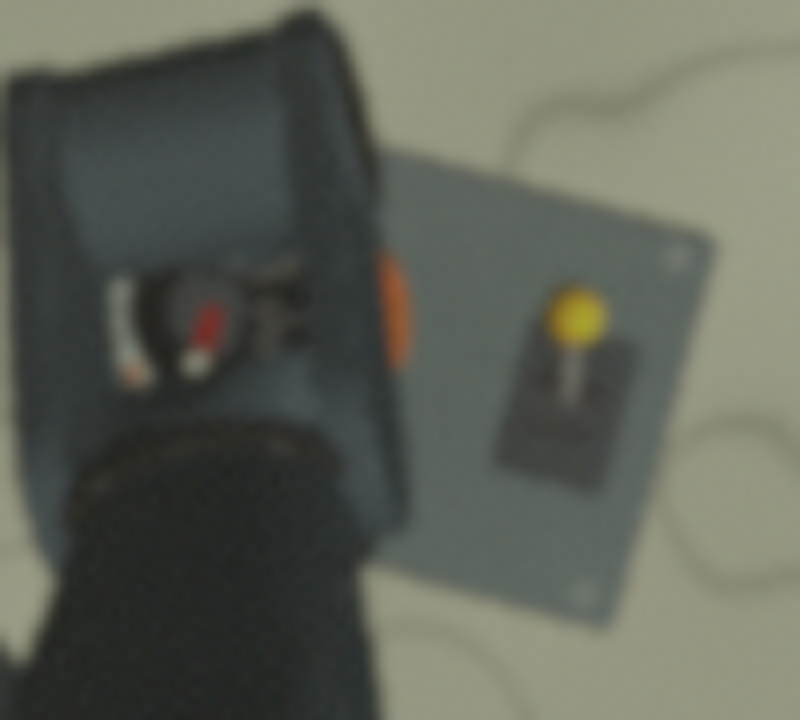

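View pics/s2_scene.png

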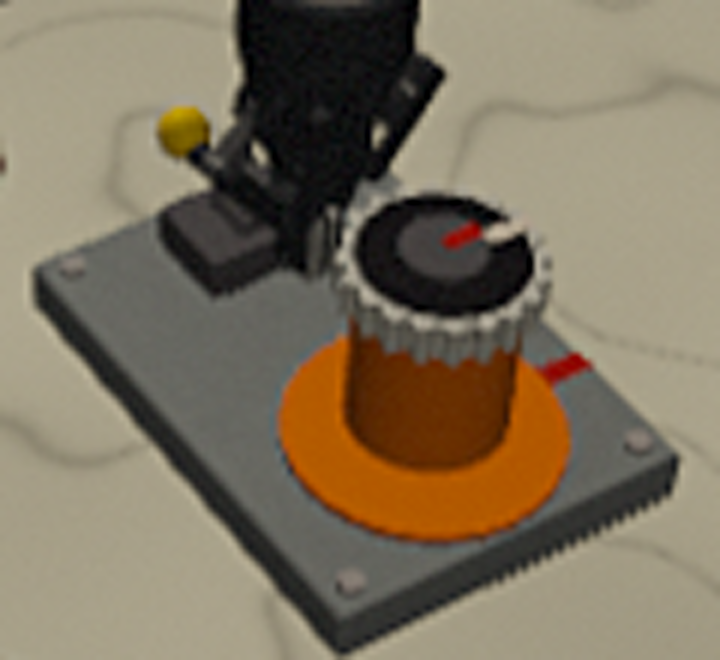

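```bash
sed -i 's/^CEN=.*/CEN=HW(0,.06,0)[:2]+[-.002,0]/' h.py; python3 - <<'E'
from h import *
leave(0,0)
o=status.get_obs()
bot.move_l(o["position"]*[1,1,0]+[0,0,.2],rate=.2)
bot.movep(P(.35,.085,.2),qa(.35)); st()
snap("s3")
bot.move_l(P(.35,.085),rate=.15); bot.hold(.1)
r=bot.move_l(P(.35,.05),rate=.04,threshold=5); o=st("touch %s"%r)
r=np.hypot(*(o["position"][:2]-CEN)); print(r)
phi,r=sweep(.35,4.95,r,step=np.radians(15),rate=.1,k=.00025)
snap("s4")
E
```

```text
t23.02 [0.6226 0.3314 0.2   ] F [ 0.7 -0.5 -0.6] q6 2.34
touch True t24.51 [0.5975 0.3226 0.1312] F [1.5 2.  1.1] q6 2.34
0.05833870934482586
phi 0.61 act 0.615 r 0.0583 act 0.0586 Fr 1.1 Ft 0.5 Fz 1.4 q6 2.10 t 24.92 False
phi 0.87 act 0.870 r 0.0574 act 0.0583 Fr 4.4 Ft 0.9 Fz -1.1 q6 1.86 t 25.32 False
phi 1.13 act 1.134 r 0.0572 act 0.0583 Fr 5.6 Ft 0.8 Fz -0.3 q6 1.62 t 25.73 False
phi 1.39 act 1.404 r 0.0574 act 0.0584 Fr 6.4 Ft 0.3 Fz 0.2 q6 1.37 t 26.14 False
phi 1.65 act 1.674 r 0.0577 act 0.0584 Fr 5.7 Ft 0.7 Fz 0.6 q6 1.12 t 26.55 False
phi 1.91 act 1.936 r 0.0579 act 0.0584 Fr 5.2 Ft 1.1 Fz 1.4 q6 0.87 t 26.96 False
phi 2.17 act 2.198 r 0.0579 act 0.0585 Fr 5.6 Ft 2.6 Fz 3.3 q6 0.61 t 27.37 False
phi 2.43 act 2.459 r 0.0581 act 0.0586 Fr 5.6 Ft 0.9 Fz 1.3 q6 0.34 t 27.77 False
phi 2.69 act 2.713 r 0.0582 act 0.0588 Fr 4.1 Ft 1.4 Fz 0.3 q6 0.07 t 28.18 False
phi 2.96 act 2.969 r 0.0580 act 0.0587 Fr 4.5 Ft 1.2 Fz -0.4 q6 -0.22 t 28.59 False
phi 3.22 act 3.228 r 0.0579 act 0.0588 Fr 5.1 Ft 1.4 Fz 0.6 q6 -0.50 t 29.00 False
phi 3.48 act 3.489 r 0.0579 act 0.0587 Fr 5.1 Ft 0.6 Fz -0.2 q6 -0.79 t 29.41 False
phi 3.74 act 3.753 r 0.0579 act 0.0587 Fr 5.1 Ft 0.7 Fz -0.1 q6 -1.07 t 29.82 False
phi 4.00 act 4.020 r 0.0580 act 0.0586 Fr 6.0 Ft 1.6 Fz -0.5 q6 -1.36 t 30.23 False
phi 4.26 act 4.285 r 0.0582 act 0.0584 Fr 5.5 Ft 2.3 Fz -1.0 q6 -1.64 t 30.63 False
phi 4.52 act 4.542 r 0.0583 act 0.0584 Fr 4.8 Ft 1.7 Fz -0.4 q6 -1.91 t 31.04 False
phi 4.78 act 4.799 r 0.0583 act 0.0584 Fr 5.0 Ft 1.2 Fz -1.1 q6 -2.18 t 31.45 False
phi 5.04 act 5.057 r 0.0583 act 0.0584 Fr 5.5 Ft 1.4 Fz -1.1 q6 -2.45 t 31.86 False
phi 5.30 act 5.320 r 0.0584 act 0.0579 Fr 2.0 Ft 1.7 Fz -0.2 q6 -2.70 t 32.27 False
```

View pics/s3_top.png

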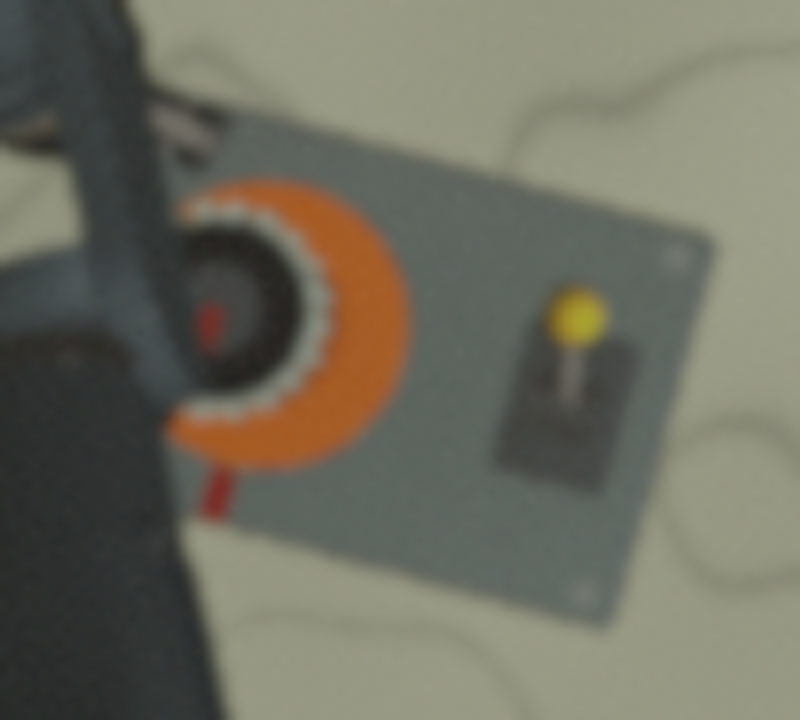

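View pics/s4_scene.png

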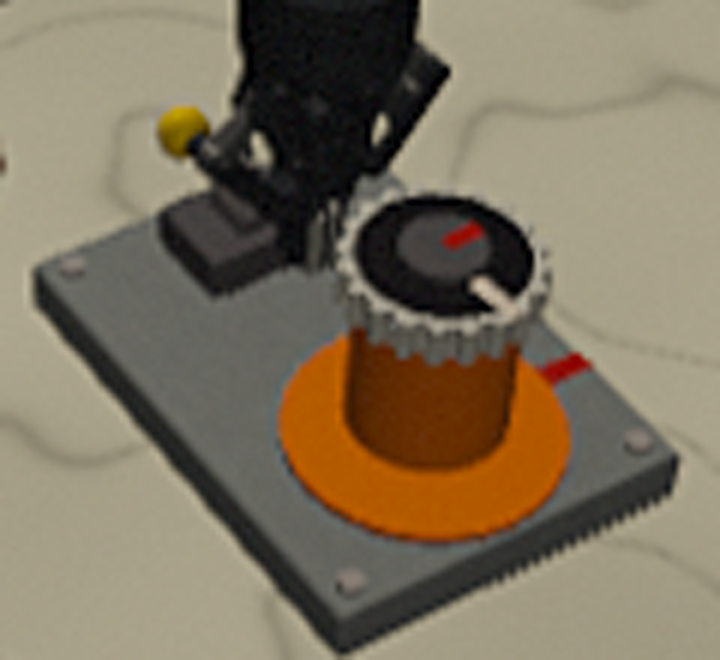

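```bash
cat > ang.py <<'E'
from h import *
from scipy.optimize import minimize
p=np.load("pose.npy"); C0=HW(0,.06,0)[:2]
th=np.radians(np.arange(0,360,1.)) 
def samp(n,img,inv,c,rs,z):
    Rr,T=np.meshgrid(rs,th,indexing="ij")
    X=np.c_[c[0]+Rr.ravel()*np.cos(T.ravel()+p[2]+np.pi),c[1]+Rr.ravel()*np.sin(T.ravel()+p[2]+np.pi),np.full(Rr.size,z)]
    uv=inv(proj(n,X)).astype(np.float32).reshape(len(rs),len(th),2)
    return cv2.remap(img.astype(np.float32),uv[...,0],uv[...,1],cv2.INTER_LINEAR,borderMode=cv2.BORDER_REPLICATE)
def load(n,f):
    b,k=((165,165),8) if n=="top" else ((290,200),6)
    return cv2.imread(f)[:,:,::-1], lambda uv:(uv-b+.5)*k-.5
def centre(n,img,inv):
    # ring edge: bright ribs at r 43-45 vs black at 34-37
    def cost(d):
        g=lambda rs:np.clip(samp(n,img,inv,C0+d,rs,.144).mean(2),0,160)
        return -(g([.0435,.045]).mean()-g([.033,.036]).mean())
    best=min(((cost(np.array([a,b])),a,b) for a in np.arange(-8,9,2)/1e3 for b in np.arange(-8,9,2)/1e3))
    o=minimize(cost,best[1:],method="Nelder-Mead",options=dict(xatol=1e-4,initial_simplex=np.array(best[1:])+[[0,0],[.002,0],[0,.002]]))
    return C0+o.x,o.x
def cm(w): 
    w=np.clip(w,0,None); i=np.argmax(np.convolve(np.r_[w,w,w],np.ones(9),"same")[360:720])
    j=np.arange(-14,15); ww=w[(i+j)%360]; ww=np.clip(ww-.25*ww.max(),0,None); return (i+(j*ww).sum()/ww.sum())%360
def angle(n,f,c=None):
    img,inv=load(n,f)
    if c is None: c,d=centre(n,img,inv)
    else: d=c-C0
    a=samp(n,img,inv,c,np.linspace(.027,.036,6),.144).min(2).mean(0)
    r=samp(n,img,inv,c,np.linspace(.008,.017,5),.150); r=(r[...,0]-r[...,1]).mean(0)
    b=samp(n,img,inv,c,np.linspace(.08,.09,5),.03); b=(b[...,0]-b[...,2]).mean(0); b[40:320]=0
    print(n,f,"d",np.round(d*1e3,1),"mark %.1f cap-red %.1f base-red %.1f"%(cm(a-np.median(a)),cm(r-np.median(r)),cm(b)))
    return c
if __name__=="__main__":
    ct=angle("top","pics/tc.png"); cs=angle("scene","pics/sc.png")
    angle("top","pics/s1_top.png",ct)
    for s in("s2","s4"): angle("scene",f"pics/{s}_scene.png",cs)
E
python3 ang.py
```

```text
top pics/tc.png d [-3.6  1.4] mark 68.2 cap-red 0.9 base-red 0.0
scene pics/sc.png d [-0.5 -0.3] mark 68.9 cap-red 2.7 base-red 359.8
top pics/s1_top.png d [-3.6  1.4] mark 105.6 cap-red 0.0 base-red 0.0
scene pics/s2_scene.png d [-0.5 -0.3] mark 357.0 cap-red 2.1 base-red 359.7
scene pics/s4_scene.png d [-0.5 -0.3] mark 273.6 cap-red 2.8 base-red 359.8
```

```bash
python3 - <<'E'
from h import *
import ang
leave(0,0)
s=3.7
o=status.get_obs()
bot.move_l(o["position"]*[1,1,0]+[0,0,.19],rate=.25)
bot.movep(P(s,.08,.19),qa(s)); bot.move_l(P(s,.08),rate=.15); bot.hold(.1)
r=bot.move_l(P(s,.05),rate=.05,threshold=5); o=st("touch %s"%r)
r=np.hypot(*(o["position"][:2]-CEN)); print(r)
phi,r=sweep(s,np.radians(76),r,step=np.radians(15.2),rate=.1,k=.00025)
snap("s5",which=("scene",)); print(phi,r)
cs=ang.C0+np.array([-.5,-.3])/1e3
ang.angle("scene","pics/s5_scene.png",cs)
E
```

```text
touch True t35.77 [0.4922 0.2711 0.1307] F [-0.7  0.1  0.5] q6 -1.04
0.059412487913950256
phi 3.97 act 3.969 r 0.0594 act 0.0591 Fr 0.8 Ft -0.5 Fz -0.3 q6 -1.33 t 36.18 False
phi 4.23 act 4.227 r 0.0584 act 0.0586 Fr 1.5 Ft 0.1 Fz 0.3 q6 -1.61 t 36.60 False
phi 4.50 act 4.492 r 0.0575 act 0.0581 Fr 5.8 Ft 0.3 Fz 0.0 q6 -1.89 t 37.02 False
phi 4.76 act 4.771 r 0.0577 act 0.0580 Fr 4.0 Ft 1.2 Fz -2.0 q6 -2.17 t 37.43 False
phi 5.03 act 5.040 r 0.0575 act 0.0578 Fr 4.5 Ft 1.6 Fz -2.0 q6 -2.43 t 37.85 False
5.026450231515692 0.05736407522976826
scene pics/s5_scene.png d [-0.5 -0.3] mark 348.8 cap-red 1.9 base-red 359.7
```

View pics/s5_scene.png

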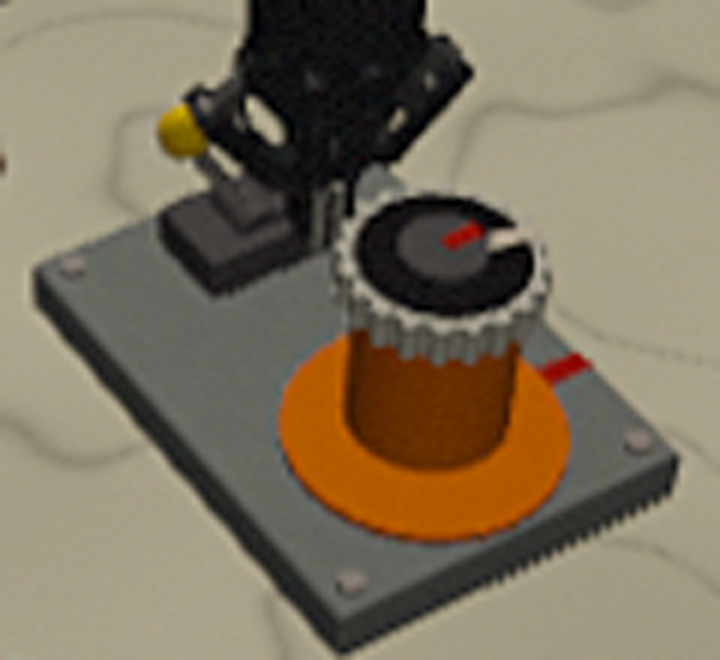

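```bash
python3 - <<'E'
from h import *
import ang
cs=ang.C0+np.array([-.5,-.3])/1e3
phi,r=sweep(5.02645,np.radians(11.2),.0574,step=np.radians(6),rate=.06)
snap("s6",which=("scene",)); ang.angle("scene","pics/s6_scene.png",cs)
leave(0,0)
snap("s7",which=("scene",)); ang.angle("scene","pics/s7_scene.png",cs); print(phi,r); st()
E
```

```text
phi 5.12 act 5.130 r 0.0574 act 0.0578 Fr 4.9 Ft 0.5 Fz -2.3 q6 -2.53 t 38.15 False
phi 5.22 act 5.228 r 0.0574 act 0.0577 Fr 6.3 Ft -0.4 Fz -2.8 q6 -2.62 t 38.40 False
scene pics/s6_scene.png d [-0.5 -0.3] mark 359.9 cap-red 2.8 base-red 359.7
scene pics/s7_scene.png d [-0.5 -0.3] mark 360.0 cap-red 2.9 base-red 359.7
5.221926876223365 0.0576441349485199
 t38.90 [0.5857 0.2265 0.1312] F [-0.5 -0.1 -0.4] q6 -2.67
```

View pics/s7_scene.png

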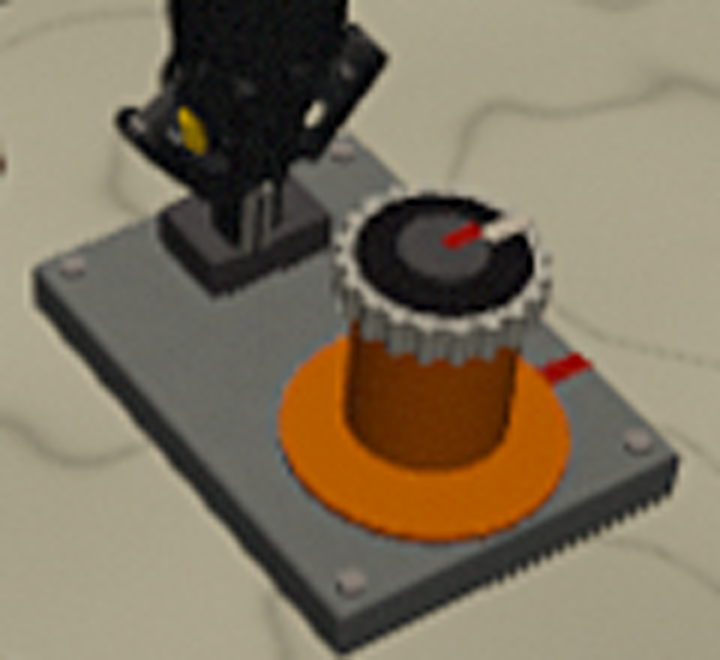

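```bash
python3 - <<'E'
from h import *
import ang
o=status.get_obs()
bot.move_l(o["position"]*[1,1,0]+[0,0,.24],rate=.25)
bot.movej([0.959,0.527,1.433,0,1.181,-0.178]); st()
snap("s8")
cs=ang.C0+np.array([-.5,-.3])/1e3; ct=ang.C0+np.array([-3.6,1.4])/1e3
ang.angle("scene","pics/s8_scene.png",cs);ang.angle("top","pics/s8_top.png",ct)
ang.angle("scene","pics/s8_scene.png");ang.angle("top","pics/s8_top.png")
p,_=vision.capture("top"); cv2.imwrite("pics/fin_top.png",p[:,:,::-1])
E
```

```text
t41.62 [0.2628 0.5669 0.2311] F [-0.3 -0.  -0.5] q6 -0.18
scene pics/s8_scene.png d [-0.5 -0.3] mark 359.9 cap-red 2.0 base-red 359.7
top pics/s8_top.png d [-3.6  1.4] mark 359.5 cap-red 359.1 base-red 0.1
scene pics/s8_scene.png d [-0.7 -0.1] mark 0.2 cap-red 3.0 base-red 359.8
top pics/s8_top.png d [-3.7  1.7] mark 359.9 cap-red 1.0 base-red 0.2
```

View pics/s8_top.png

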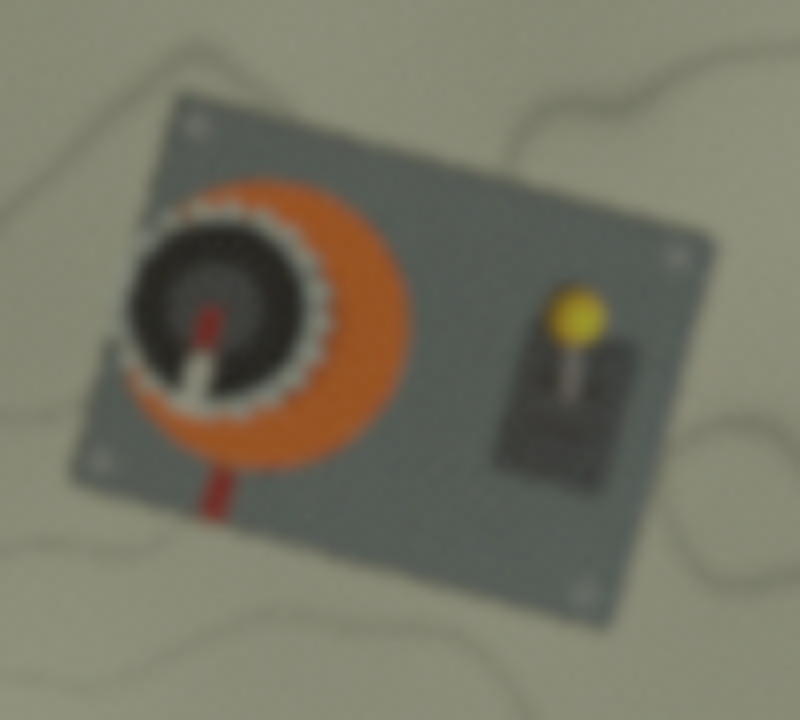

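View pics/s8_scene.png

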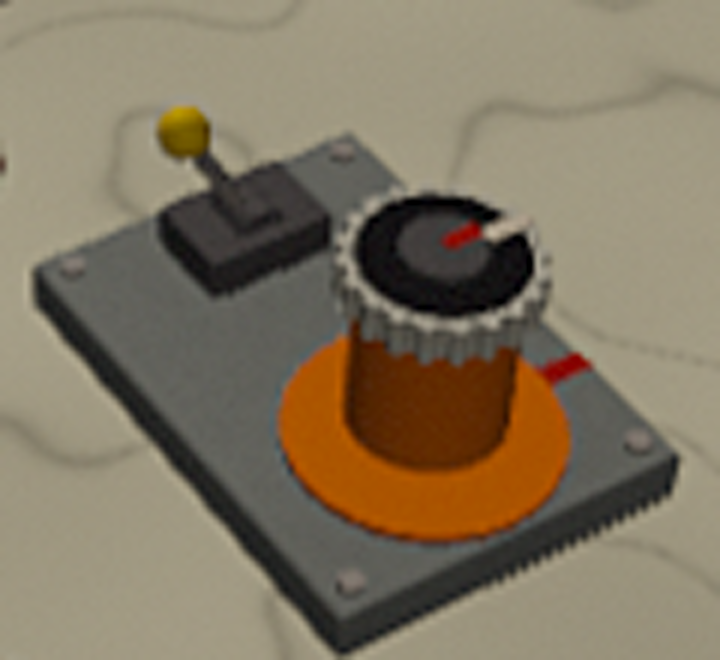

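View pics/fin_top.png

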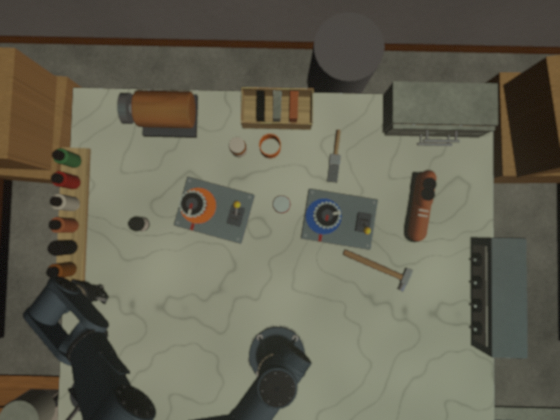

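In both pictures the white line is in line with the red: it meets the red cap line at (200,350) in the top crop and (483,235) in the scene crop. The lever ball is leaning to the rear, and everything else on the bench is where it was.

```bash
python3 -c "
from h import *
bot.finish_job(); st()"
```

```text
the job is handed in; nothing more can be done
the job is handed in; nothing more can be done
```

The coarse head is locked and its ring is two full turns from tight. I handed the job in at about 42 s of the 61 s allowed.

- **Lock lever:** I pushed the lever rearward with the closed fingertips until it met its stop, then pressed again to 20 N with no real further movement. In the final pictures the ball sits where the fully locked position should be, to within about 1 crop pixel in the scene view.
- **Ring:** I turned it counterclockwise with a fingertip corner in the ribs, in three passes. The white line went from about 68° through one full turn to about 634°, and ended at 720°.
- **Final alignment:** With the arm clear, both cameras put the white line within about 0.5° of the red line on the base.
- **Disagreement:** The small red line on the cap read up to 3° off in the scene view and about 1° off from the top. I put that down to the line being so short, because the base line read within 0.3° in every view.
- **Other things:** I compared the final top picture with the first by eye only. The blue head and everything else on the bench looked unmoved. Radial contact force on the ring stayed under about 8 N in every reading.

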